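Angle the levelling bar past the post into its bay

ROBOT

A 6-joint arm with a two-finger parallel gripper is mounted at the origin on the work surface. World frame = base frame: x ahead of the robot, y to its left, z up, the work surface at z = 0. Lengths are in m, angles in rad, forces in N, time in s.
With the tool pointing down it reaches from about 0.25 to 0.725 m from the base axis. Payload 9.7 kg.
Tool frame: the origin (TCP) lies at the very end of the fingers, on their centre line; the grasp point (between the pads) lies 19 mm behind it (arm.grip_depth is the distance from the TCP to the grasp point, in m); z points along the fingers, y is the line along which they close (so a half turn about z gives the same grasp; the last joint's range is limited). The gripper opens to 85 mm and grips with 20 to 120 N. Pads are 22 mm wide; open, the fingers measure 114 mm over their backs; the gripper's body (76 mm by 85 mm) begins 54 mm behind the grasp point. The pads swing forward as they close: fully open they stand 13 mm farther back than shut.
Start: joints at [-1.194, 0.087, 0.176, 1.66, 0, 1.571], TCP at [0.202, -0.511, 0.231] pointing down, gripper open.
Joint ranges: [-3.13, 3.13], [-0.85, 1.81], [-1.15, 1.24], [-2.2, 2.28], [-1.44, 1.52], [-3.14, 3.14]. Speed limits (rad/s): [2.22, 2.22, 2.57, 3.14, 3.14, 3.14].

INTERFACE

Orientations are given as a 3x3 rotation matrix whose columns are the frame's x, y, z axes.
In Python, from plant import arm, get_image gives the robot as it stands.
- The arm moves only by the tool arm_command, never from a script. Its arguments are lists of equal length, an entry for each row: "linear": the shift along the tool's x, y, z in units of 50 mm (1.0 is 50 mm), a list of three; "turn": the turn, a rotation vector about the tool's x, y, z in units of 6 degrees (1.0 is 6 degrees), a list of three; "gripper": the finger opening in mm, from 0 to 85.4. A call has 1 to 10 rows; each row shifts and turns the commanded pose from where the row before left it, along the tool's axes as they then stand; what a row does not reach is not made up. A row lasts 1/8 s, in which the tool goes at most 62.5 mm and 10.7 degrees, less where a joint would pass 70% of its speed; a pose out of reach is approached as far as the arm can. A call with a number of a shift or a turn outside -1 to 1 is refused whole. A call with a gripper value outside its range is refused whole. The fingers move at their own pace and stop on an object; "grip_force" is the grip in N (left out, the last holds). Time passes only in rows, so rows that do not move let the fingers close. It gives the time, the measured TCP pose, the force, the opening and the grip force at its end, in the units of the state.
- arm.state(): the state, without advancing time (a new reading comes with each control period).
- get_image(name): name is "scene" or "top" or "wrist"; returns a dict with "img" (480x640x3 uint8, blue, green, red), "fx", "fy", "cx", "cy" (pixels), "k1" (the pictures are not rectified: a ray, as slopes to the right and down, at radius r is drawn at 1 + k1 r^2 times it, then the intrinsics apply), "extrinsics" (4x4, takes a point from camera to world coordinates); the wrist camera has in their place "hand_eye" (4x4, takes a point from camera to tool coordinates, whose origin is the TCP and whose axes are the flange's). Camera axes: x right, y up, looking along -z (the intrinsics and any distortion apply to the point x, -y, -z); pixel columns grow to the right and rows downward; lengths in m; the calibration is good to about 2 mm. A picture is of the moment at which its call begins: read the wrist's pose just before it. There is no depth.
- arm.hand_in(): hands the job in; it is judged then, once.
The state is a dict: "time": time; "joints": joint angles; "qd": joint speeds; "effort": joint torques, N m; "eef_pos": TCP position; "tcp_rot": TCP orientation; "contact_force": force on the tool from outside, world axes, zero at the start; "ft_torque": the same for the moment, N m; "finger_gap": finger opening in m; "finger_force": force on a finger pad.
Only numpy, scipy, OpenCV 4.12 (cv2) and the standard library are available. Lean on these libraries where they do the work, as an engineer would, in place of code of your own. Each camera call takes 0.05 s, during which the arm holds its last target. There are 200 camera calls.

TASK

Put the aluminium levelling bar away in its steel bay by pushing it with the fingertips: push one end, then the other, to angle it past the post that stands before the bay's mouth, until it lies inside the bay, flush along the back rail between the two side walls. Do not lift or tip the bar: it stays flat on the bench all the way. Leave the other things on the bench where they stand.

Things in the scene. Friction and masses are not known exactly. Their poses are not given: they have to be found in the camera images.
- bar: Aluminium levelling bar, a straight box section 240 mm long (own y), 25 mm wide (x), 30 mm high, black end caps, about 0.3 kg, loose on the bench on the robot's side of the bay, roughly along it, its +y end to the robot's left. Origin: centre of its underside. It slides under a push of 1 to 4 N. Lying home its origin is at x = -12.5 mm of the bay's frame, with 25 mm of play either way in y.
- bay: Bay fixed to the bench: a U of steel strips 10 mm thick, 40 mm high, no floor, open towards the robot (own -x). Origin: on the bench at the middle of the back rail's inner face (x = 0); y runs along the rail, x away from the robot. Side walls: inner faces at y = +145 and -145 mm, from the rail to x = -67 mm.
- post (a point): Top centre of the bay's fixed round steel post, 24 mm thick, 70 mm high, black band near its top; at x = -67, y = +65 mm of the bay's frame, 55 mm clear of the rail and 198 mm clear of the -y wall, so the bar cannot go straight in: its +y end goes in first, aslant, between post and -y wall and on behind the post; then its -y end swings in.
- ring: Bystander: brass mould ring, 72 mm across, 35 mm high, standing left of the post; origin under its centre.
- jar: Bystander: small closed jar, 52 mm across, 70 mm high, standing right of the bay; origin under its centre.
- tamper: Bystander: round wooden tamper, 32 mm thick, 75 mm high, upright behind the back rail; origin under its centre.
- collar: Bystander: white plastic ring, 68 mm across, 30 mm high, behind the back rail; origin under its centre.
- weight: Bystander: brass weight, 42 mm across, 45 mm high, behind the back rail; origin under its centre.
- bowl: Bystander: steel mixing bowl, 170 mm across the rim, 120 mm high, at the far left; origin under its centre.
- scraper: Bystander: spatula lying on the bench at the right, near the robot; origin near its middle.
Not all that is in view belongs to the job. Of the things shaped like the bar, the aluminium one is meant.

How it is judged:
By the outcome, as a careful person would: the job done as asked, in the order asked, and still so for the second after the job is handed in, with the robot touching nothing.
It also fails if it takes over 67 s, if anything falls off the work surface, if the arm or the gripper's body presses on something with over 40 N, if the wrist force passes 120 N, or if a joint passes its speed limit or range.

## Working session

There is one attempt and no reset: what is moved stays moved. The work goes in short steps, Python scripts to look and compute and a tool call to move; the robot and the scene stay as the last step left them, time stands still between calls to the robot, and variables do not carry over. Pictures are saved under pics/ and viewed, at most 10 in all, crops included, and the job is handed in when it is done.

Besides the shell and the picture viewer there is one more tool, called after "Call:" as name(argument=value, ...), one argument or row to a line, values as JSON. arm_command: Moves the arm, as the interface text tells. Shifts and turns lie within -1 to 1; 1 stands for 50 mm of shift or 6 degrees of turn. Its arguments: {"type":"object","properties":{"linear":{"type":"array"},"turn":{"type":"array"},"gripper":{"type":"array"},"grip_force":{"type":"number"}},"required":["linear","turn","gripper"]}

```bash
mkdir -p pics; ls
python3 - <<'E'
from plant import arm,get_image
import cv2,json
s=arm.state();print({k:s[k] for k in('time','eef_pos','tcp_rot','finger_gap')})
for n in('top','scene'):
    d=get_image(n);cv2.imwrite(f'pics/{n}0.png',d['img']);print({k:v for k,v in d.items() if k!='img'})
E
```

```text
pics
{'time': 0.0, 'eef_pos': array([ 0.20229543, -0.51121064,  0.23058732]), 'tcp_rot': array([[ 9.29856253e-01,  3.67922736e-01, -4.56602109e-04],
       [ 3.67923018e-01, -9.29855465e-01,  1.21109089e-03],
       [ 2.10139077e-05, -1.29413487e-03, -9.99999162e-01]]), 'finger_gap': 0.08530050230639152}
{'fx': 615.7811629300527, 'fy': 615.7811629300527, 'cx': 321.8319627004926, 'cy': 243.22701720410674, 'k1': -0.05263551957753879, 'extrinsics': array([[-0.02062903,  0.99869409, -0.04673917,  0.4733855 ],
       [-0.99974043, -0.02105771, -0.00869781,  0.02228259],
       [-0.00967067,  0.04654761,  0.99886926,  1.38211582],
       [ 0.        ,  0.        ,  0.        ,  1.        ]])}
{'fx': 482.7506284060477, 'fy': 482.7506284060477, 'cx': 324.6815875582364, 'cy': 237.7621109116319, 'k1': -0.08512102774037818, 'extrinsics': array([[-0.31649093, -0.61642253,  0.72101092,  1.27398581],
       [ 0.94858495, -0.20925362,  0.23748584,  0.28892957],
       [ 0.00448252,  0.75910222,  0.65095601,  0.73154452],
       [ 0.        ,  0.        ,  0.        ,  1.        ]])}
```

View pics/top0.png

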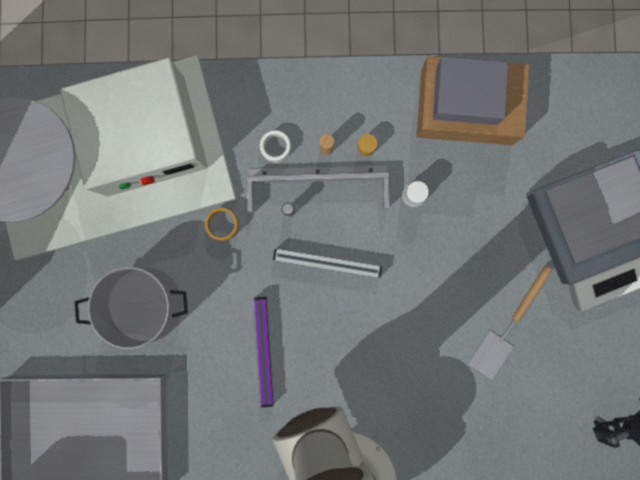

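View pics/scene0.png

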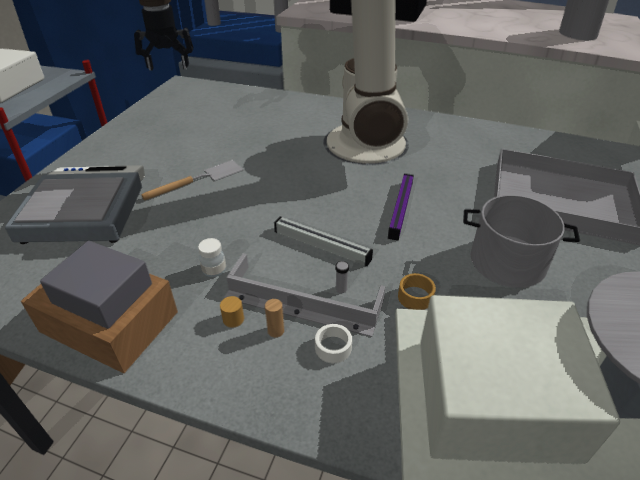

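The top view shows the aluminium bar from (275,255) to (380,270), the post at (288,209), the rail along row ~175 and the walls at columns ~250 and ~387. The purple bar is a decoy. I'll enlarge this area to measure it.

```bash
python3 - <<'E'
import cv2
i=cv2.imread('pics/top0.png')[130:300,195:435]
cv2.imwrite('pics/crop0.png',cv2.resize(i,None,fx=3.333,fy=3.333,interpolation=cv2.INTER_CUBIC))
E
cat > h.py <<'E'
import numpy as np,cv2
from plant import arm,get_image
C=dict(fx=615.7811629300527,cx=321.8319627004926,cy=243.22701720410674,k1=-0.05263551957753879)
E=np.array([[-0.02062903,0.99869409,-0.04673917,0.4733855],[-0.99974043,-0.02105771,-0.00869781,0.02228259],[-0.00967067,0.04654761,0.99886926,1.38211582]])
K=np.array([[C['fx'],0,C['cx']],[0,C['fx'],C['cy']],[0,0,1]])
def px2w(p,z):
    u=cv2.undistortPoints(np.array(p,float).reshape(-1,1,2),K,np.array([C['k1'],0,0,0.]))[:,0]
    d=np.c_[u[:,0],-u[:,1],-np.ones(len(u))]@E[:,:3].T
    t=(z-E[2,3])/d[:,2]
    return E[:,3]+d*t[:,None]
def w2px(P):
    c=(np.array(P,float).reshape(-1,3)-E[:,3])@E[:,:3]
    return cv2.projectPoints((c*[1,-1,-1]).reshape(-1,1,3),np.zeros(3),np.zeros(3),K,np.array([C['k1'],0,0,0.]))[0][:,0]
E
```

```text
(no output)
```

View pics/crop0.png

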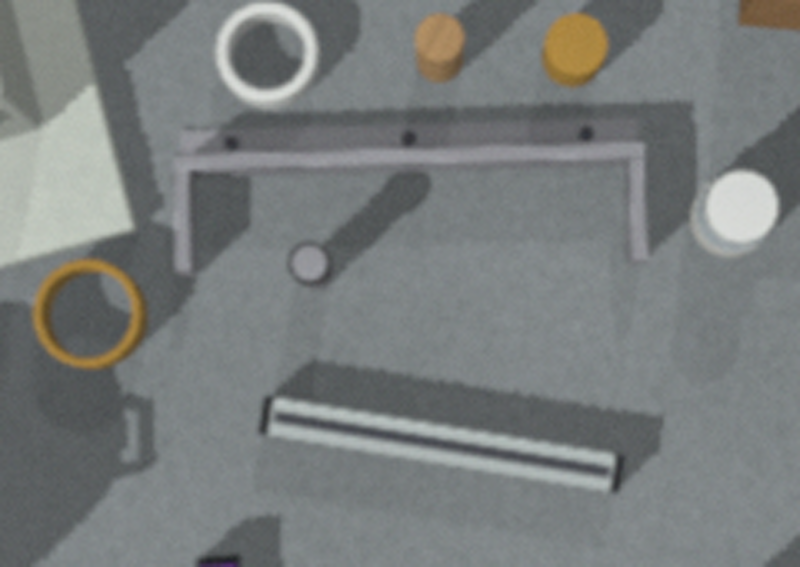

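The enlarged crop shows the rail's inner corners at about (191,171) and (630,159), the wall ends at (190,272) and (632,258), the post top at (311,264), and the bar's top corners at (268,397), (262,433), (622,456) and (616,492).

```bash
cat >> h.py <<'E'
def crop(p): return (np.array(p,float)+.5)/3.333-.5+[195,130]
E
python3 - <<'E'
from h import *
np.set_printoptions(precision=4,suppress=True)
r=px2w(crop([(191,171),(630,159),(190,272),(632,258)]),.04);print(r)
L,R=r[0,:2],r[1,:2];print('railL',np.linalg.norm(L-R))
y=(L-R)/np.linalg.norm(L-R);x=np.array([y[1],-y[0]]);o=(L+R)/2
print('bay',o,'yaw',np.degrees(np.arctan2(x[1],x[0])))
p=px2w(crop([(311,264)]),.07)[0,:2];print('post',p,'in bay',(p-o)@x,(p-o)@y,'expected world',o-.067*x+.065*y)
b=px2w(crop([(268,397),(262,433),(622,456),(616,492)]),.03)[:,:2];print(b)
c=b.mean(0);v=(b[0]+b[1]-b[2]-b[3])/2
print('bar',c,np.linalg.norm(v),np.linalg.norm(b[0]-b[1]),'dir deg',np.degrees(np.arctan2(-v[0],v[1])),'inbay',(c-o)@x,(c-o)@y)
for n,q,z in(('ring',(89,314),.035),('jar',(742,206),.07)):
    w=px2w(crop([q]),z)[0,:2];print(n,w,(w-o)@x,(w-o)@y)
E
```

```text
[[ 0.6764  0.1847  0.04  ]
 [ 0.6779 -0.1046  0.04  ]
 [ 0.6095  0.1863  0.04  ]
 [ 0.6125 -0.1042  0.04  ]]
railL 0.28928719390727636
bay [0.6772 0.04  ] yaw 0.3066361457299526
post [0.6099 0.1047] in bay -0.06686239660765166 0.06501909476001205 expected world [0.6098 0.1047]
[[ 0.5266  0.1372]
 [ 0.503   0.1415]
 [ 0.4829 -0.0952]
 [ 0.4593 -0.0907]]
bar [0.493  0.0232] 0.2364182736423213 0.0240711401854472 dir deg -10.651923158097684 inbay -0.18429124562348137 -0.015849704637618357
ring [0.5837 0.2542] -0.09228172402197547 0.21462493860842352
jar [ 0.6415 -0.173 ] -0.03683681341869393 -0.21280202896933714
```

Call:
arm_command(
  linear=[
    [0,0,0],
    [0,0,0],
    [0,0,0],
    [0,0,0],
    [0,0,0],
    [0,0,0],
    [0,0,0],
  ],
  turn=[
    [0,0,0.9],
    [0,0,0.9],
    [0,0,0.9],
    [0,0,0.9],
    [0,0,0.9],
    [0,0,0.88],
    [0,0,0],
  ],
  gripper=[0,0,0,0,0,0,0],
)

```text
time: 0.98
eef_pos: [0.2023, -0.5113, 0.2309]
tcp_rot: [[0.983, -0.185, -0.0], [-0.185, -0.983, 0.001], [-0.0, -0.001, -1.0]]
contact_force: [0.9, -0.1, 0.1]
finger_gap: 0.0
finger_force: 0.0
```

```bash
cat >> h.py <<'E'
B=np.array([.6772,.040]);yb=np.radians(.3);RB=np.array([[np.cos(yb),-np.sin(yb)],[np.sin(yb),np.cos(yb)]])
def go(bx,by,z,theta=None):
    "needed move to bay-frame point (mm), in tool-axis units; theta=bar slant in bay frame deg"
    s=arm.state();R=s['tcp_rot'];p=s['eef_pos']
    yaw=np.degrees(np.arctan2(R[1,0],R[0,0]))
    t=np.r_[B+RB@np.array([bx,by])/1e3,z]
    pb=RB.T@(p[:2]-B)*1e3
    print('t',round(s['time'],2),'tcp bay',pb.round(1),'z',round(p[2],4),'yaw',round(yaw,2),'tilt',R[:2,2].round(4),'F',np.round(s['contact_force'],1),'gap',round(s['finger_gap'],4))
    print('lin units',(R.T@(t-p)/.05).round(2), 'turn units',None if theta is None else round((yaw-(.3-theta))/6,2))
E
python3 -c "
from h import *
go(-155.5,135.6,.012,11)
print(RB.T@(np.array([.5217,.1756])-B))"
```

```text
t 0.97 tcp bay [-477.8 -548.8] z 0.2309 yaw -10.66 tilt [-0.0003  0.0007] F [ 0.9 -0.1  0.1] gap 0.0
lin units [  3.73 -14.66   4.39] turn units 0.01
[-0.15478787  0.13641233]
```

Call:
arm_command(
  linear=[
    [0.37,-0.98,0],
    [0.37,-0.98,0],
    [0.37,-0.98,0],
    [0.37,-0.98,0],
    [0.37,-0.98,0],
    [0.37,-0.98,0],
    [0.37,-0.98,0],
    [0.37,-0.98,0],
    [0.37,-0.98,0],
    [0.4,-0.98,0],
  ],
  turn=[
    [0,0,0],
    [0,0,0],
    [0,0,0],
    [0,0,0],
    [0,0,0],
    [0,0,0],
    [0,0,0],
    [0,0,0],
    [0,0,0],
    [0,0,0],
  ],
  gripper=[0,0,0,0,0,0,0,0,0,0],
)

```text
time: 2.22
eef_pos: [0.4749, -0.0759, 0.2313]
tcp_rot: [[0.987, -0.163, 0.002], [-0.163, -0.987, 0.01], [0.0, -0.011, -1.0]]
contact_force: [0.7, -1.4, -0.2]
finger_gap: 0.0002
finger_force: 0.0
```

Call:
arm_command(
  linear=[
    [0,-0.98,0],
    [0,-0.98,0],
    [0,-0.98,0],
    [0,-0.98,0],
    [0,-0.94,0],
    [0,0,0.8],
    [0,0,0.8],
    [0,0,0.8],
    [0,0,0.8],
    [0,0,0],
  ],
  turn=[
    [0,0,0],
    [0,0,0],
    [0,0,0],
    [0,0,0],
    [0,0,0],
    [0,0,0],
    [0,0,0],
    [0,0,0],
    [0,0,0],
    [0,0,0],
  ],
  gripper=[0,0,0,0,0,0,0,0,0,0],
)

```text
time: 3.48
eef_pos: [0.4873, 0.0431, 0.0821]
tcp_rot: [[1.0, 0.022, -0.009], [0.023, -0.993, 0.114], [-0.007, -0.114, -0.993]]
contact_force: [0.1, -0.4, 0.9]
finger_gap: 0.0003
finger_force: 0.0
```

```bash
python3 -c "
from h import *
go(-155.5,135.6,.010,11)"
```

```text
t 3.48 tcp bay [-189.9    4.1] z 0.0821 yaw 1.3 tilt [-0.0091  0.1141] F [ 0.1 -0.4  0.9] gap 0.0003
lin units [ 0.74 -2.44  1.73] turn units 2.0
```

```bash
python3 -c "
from h import *
s=arm.state();print(s['joints'].round(3),s['qd'].round(3))
print(s['tcp_rot'].round(4))"
```

```text
[ 0.022 -0.058 -0.262  1.373  0.115  3.141] [-0.006 -0.027  0.083  0.042 -0.001  0.001]
[[ 0.9997  0.0218 -0.0091]
 [ 0.0227 -0.9932  0.1141]
 [-0.0066 -0.1143 -0.9934]]
```

```bash
cat >> h.py <<'E'
from scipy.spatial.transform import Rotation as Ro
def rot(theta):
    "turn in units to bring the tool upright with x=-n, y=+u of a bar at slant theta (bay)"
    R=arm.state()['tcp_rot'];a=np.radians(180+.3-theta)
    T=np.array([[np.cos(a),np.sin(a),0],[np.sin(a),-np.cos(a),0],[0,0,-1]])
    U=np.array([[0,0,0],[0,0,0],[0,0,0.]])
    yaw=np.arctan2(R[1,0],R[0,0])
    V=np.array([[np.cos(yaw),np.sin(yaw),0],[np.sin(yaw),-np.cos(yaw),0],[0,0,-1]])
    f=lambda M:(np.degrees(Ro.from_matrix(R.T@M).as_rotvec())/6).round(3)
    print('upright',f(V),'to theta',f(T))
E
python3 -c "
from h import *
rot(11)"
```

```text
upright [-1.094  0.063 -0.004] to theta [ -0.261  -1.593 -27.961]
```

Call:
arm_command(
  linear=[
    [0,0,-0.2],
    [0,0,-0.2],
    [0,0,0],
    [0,0,0],
    [0,0,0],
    [0,0,0],
    [0,0,0],
    [0,0,0],
    [0,0,0],
    [0,0,0],
  ],
  turn=[
    [-0.55,0.03,0],
    [-0.55,0.03,0],
    [0,0,-1],
    [0,0,-1],
    [0,0,-1],
    [0,0,-1],
    [0,0,-1],
    [0,0,-1],
    [0,0,-1],
    [0,0,-1],
  ],
  gripper=[0,0,0,0,0,0,0,0,0,0],
)

```text
time: 4.72
eef_pos: [0.4907, 0.0246, 0.1069]
tcp_rot: [[0.633, 0.774, 0.007], [0.774, -0.633, 0.012], [0.013, -0.002, -1.0]]
contact_force: [-0.2, -0.1, 0.0]
finger_gap: 0.0001
finger_force: 0.0
```

Call:
arm_command(
  linear=[
    [0,0,0],
    [0,0,0],
    [0,0,0],
    [0,0,0],
    [0,0,0],
    [0,0,0],
    [0,0,0],
    [0,0,0],
    [0,0,0],
    [0,0,0],
  ],
  turn=[
    [0,0,-1],
    [0,0,-1],
    [0,0,-1],
    [0,0,-1],
    [0,0,-1],
    [0,0,-1],
    [0,0,-1],
    [0,0,-1],
    [0,0,-1],
    [0,0,-1],
  ],
  gripper=[0,0,0,0,0,0,0,0,0,0],
)

```text
time: 5.98
eef_pos: [0.4907, 0.0246, 0.1069]
tcp_rot: [[-0.354, 0.935, 0.007], [0.935, 0.354, 0.012], [0.009, 0.011, -1.0]]
contact_force: [0.4, -0.6, -0.1]
finger_gap: -0.0001
finger_force: 0.0
```

Call:
arm_command(
  linear=[
    [0,0,0],
    [0,0,0],
    [0,0,0],
    [0,0,0],
    [0,0,0],
    [0,0,0],
    [0,0,0],
    [0,0,0],
    [0,0,0],
    [0,0,0],
  ],
  turn=[
    [0,0,-1],
    [0,0,-1],
    [0,0,-1],
    [0,0,-1],
    [0,0,-1],
    [0,0,-1],
    [0,0,-1],
    [0,0,-1],
    [0,0,-1],
    [0,0,-1],
  ],
  gripper=[0,0,0,0,0,0,0,0,0,0],
)

```text
time: 7.22
eef_pos: [0.4906, 0.0246, 0.1068]
tcp_rot: [[-0.987, 0.161, 0.007], [0.161, 0.987, 0.012], [-0.005, 0.013, -1.0]]
contact_force: [0.2, -0.1, 1.3]
finger_gap: -0.0005
finger_force: 0.0
```

```bash
python3 -c "
from h import *
go(-155.5,135.6,.010,11);rot(11)"
```

```text
t 7.22 tcp bay [-186.7  -14.4] z 0.1068 yaw 170.74 tilt [0.0066 0.0118] F [ 0.2 -0.1  1.3] gap -0.0005
lin units [-0.11  3.04  1.98] turn units 30.24
upright [0.122 0.044 0.   ] to theta [0.122 0.043 0.241]
```

Call:
arm_command(
  linear=[
    [0,0,0],
    [-0.1,0.8,0],
    [0,0.8,0],
    [0,0.8,0],
    [0,0.6,0],
    [0,0,0],
  ],
  turn=[
    [0.12,0.04,0.24],
    [0,0,0],
    [0,0,0],
    [0,0,0],
    [0,0,0],
    [0,0,0],
  ],
  gripper=[0,0,0,0,0,0],
)

```text
time: 7.98
eef_pos: [0.5234, 0.1726, 0.105]
tcp_rot: [[-0.982, 0.19, -0.002], [0.19, 0.982, -0.0], [0.002, -0.0, -1.0]]
contact_force: [-0.5, -1.1, -0.1]
finger_gap: 0.0
finger_force: 0.0
```

```bash
python3 -c "
from h import *
go(-155.5,135.6,.010,11);rot(11)"
```

```text
t 7.97 tcp bay [-153.1  133.4] z 0.105 yaw 169.06 tilt [-0.0017 -0.0001] F [-0.5 -1.1 -0.1] gap 0.0
lin units [0.05 0.04 1.9 ] turn units 29.96
upright [-0.004 -0.016  0.   ] to theta [-0.004 -0.016 -0.04 ]
```

Call:
arm_command(
  linear=[
    [0.04,0.04,0.6],
    [0,0,0.6],
    [0,0,0.5],
    [0,0,0.2],
    [0,-0.2,0],
    [0,-0.2,0],
    [0,-0.2,0],
    [0,-0.2,0],
    [0,-0.2,0],
    [0,-0.1,0],
  ],
  turn=[
    [0,0,-0.04],
    [0,0,0],
    [0,0,0],
    [0,0,0],
    [0,0,0],
    [0,0,0],
    [0,0,0],
    [0,0,0],
    [0,0,0],
    [0,0,0],
  ],
  gripper=[0,0,0,0,0,0,0,0,0,0],
)

```text
time: 9.22
eef_pos: [0.5112, 0.1184, 0.0096]
tcp_rot: [[-0.983, 0.186, -0.002], [0.186, 0.983, 0.0], [0.002, -0.0, -1.0]]
contact_force: [1.1, 3.2, 3.5]
finger_gap: -0.0002
finger_force: 2.2
```

Call:
arm_command(
  linear=[
    [0,0,0],
    [0,0.4,0],
    [0,0.6,-0.4],
    [0,0.6,-0.8],
    [0,0,-0.4],
    [0,0,0],
  ],
  turn=[
    [0,0,0],
    [0,0,0],
    [0,0,0],
    [0,0,0],
    [0,0,0],
    [0,0,0],
  ],
  gripper=[0,0,0,0,0,0],
)

```text
time: 9.98
eef_pos: [0.5267, 0.199, 0.09]
tcp_rot: [[-0.983, 0.184, -0.001], [0.184, 0.983, 0.0], [0.001, 0.0, -1.0]]
contact_force: [0.4, 0.3, -0.8]
finger_gap: -0.0002
finger_force: 0.0
```

```bash
cat >> h.py <<'E'
def pic(name):
    i=get_image('top')['img'][130:300,195:435]
    cv2.imwrite(f'pics/{name}.png',cv2.resize(i,None,fx=3.333,fy=3.333,interpolation=cv2.INTER_CUBIC))
E
python3 -c "
from h import *
go(-230,0,.010,11);rot(11);pic('c1')"
```

```text
t 9.97 tcp bay [-149.7  159.8] z 0.09 yaw 169.4 tilt [-0.0006  0.0001] F [ 0.4  0.3 -0.8] gap -0.0002
lin units [ 0.97 -3.44  1.6 ] turn units 30.02
upright [ 0.    -0.006 -0.   ] to theta [ 0.    -0.006  0.016]
```

View pics/c1.png

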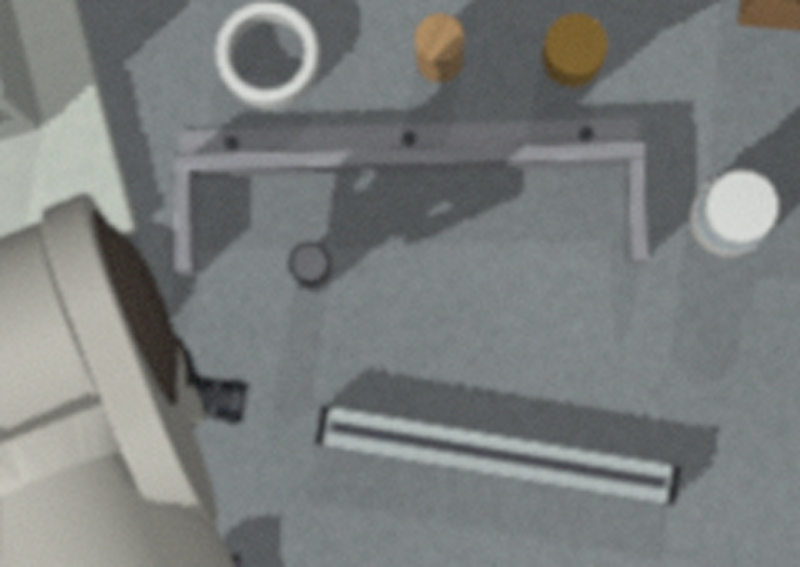

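The bar slid along its axis. Its corners are now at about (324,408), (319,443), (678,467) and (671,502).

```bash
cat >> h.py <<'E'
def bar(c):
    "crop corners: +y far,+y near,-y far,-y near"
    b=px2w(crop(c),.03)[:,:2];b=(b-B)@RB*1e3;m=b.mean(0);v=(b[0]+b[1]-b[2]-b[3])/2
    th=np.arctan2(v[0],v[1]);print('bar',m.round(1),'theta',np.degrees(th).round(2),'len',np.linalg.norm(v).round(1))
    return m,th
E
python3 -c "
from h import *
m,t=bar([(324,408),(319,443),(678,467),(671,502)])
n=np.array([np.cos(t),-np.sin(t)]);u=np.array([np.sin(t),np.cos(t)])
q=m-n*(12.5+11+20);print(q);go(*q,.010,11)"
```

```text
bar [-192.2  -52.6] theta 10.98 len 235.6
[-234.9146959   -44.27257619]
t 10.03 tcp bay [-150.3  159.1] z 0.0886 yaw 169.37 tilt [-0.0025 -0.0005] F [ 0.3 -0.7 -0.8] gap 0.0002
lin units [ 0.89 -4.31  1.58] turn units 30.01
```

Call:
arm_command(
  linear=[
    [0.9,-0.5,0],
    [0,-0.9,0],
    [0,-0.9,0],
    [0,-0.9,0],
    [0,-0.9,0],
    [0,-0.2,0],
    [0,0,0.8],
    [0,0,0.6],
    [0,0,0.2],
    [0,0,0],
  ],
  turn=[
    [0,0,0],
    [0,0,0],
    [0,0,0],
    [0,0,0],
    [0,0,0],
    [0,0,0],
    [0,0,0],
    [0,0,0],
    [0,0,0],
    [0,0,0],
  ],
  gripper=[60,60,60,60,60,60,60,60,60,60],
)

```text
time: 11.28
eef_pos: [0.4414, -0.0051, 0.0089]
tcp_rot: [[-0.983, 0.185, -0.004], [0.185, 0.983, -0.0], [0.004, -0.001, -1.0]]
contact_force: [-0.7, 0.0, -0.2]
finger_gap: 0.0599
finger_force: 0.0
```

```bash
python3 -c "
from h import *
go(-234.9,-44.3,.008,11);rot(11)"
```

```text
t 11.28 tcp bay [-236.   -43.9] z 0.0089 yaw 169.35 tilt [-0.0038 -0.0002] F [-0.7  0.  -0.2] gap 0.0599
lin units [-0.02 -0.    0.02] turn units 30.01
upright [-0.009 -0.035  0.   ] to theta [-0.009 -0.035  0.008]
```

Call:
arm_command(
  linear=[
    [-0.2,0,0],
    [-0.2,0,0],
    [-0.2,0,0],
    [-0.2,0,0],
    [-0.2,0,0],
    [-0.2,0,0],
    [-0.2,0,0],
    [-0.2,0,0],
    [-0.2,0,0],
    [-0.1,0,0],
  ],
  turn=[
    [0,-0.03,0],
    [0,0,0.3],
    [0,0,0.3],
    [0,0,0.3],
    [0,0,0.3],
    [0,0,0.3],
    [0,0,0],
    [0,0,0],
    [0,0,0],
    [0,0,0],
  ],
  gripper=[60,60,60,60,60,60,60,60,60,60],
)

```text
time: 12.52
eef_pos: [0.5336, -0.0317, 0.0093]
tcp_rot: [[-0.942, 0.337, 0.001], [0.337, 0.942, -0.001], [-0.001, -0.001, -1.0]]
contact_force: [-3.8, 1.9, 3.2]
finger_gap: 0.0602
finger_force: 2.3
```

```bash
python3 -c "
from h import *
go(-110,-80,.008,20);rot(20)
s=arm.state();R=s['tcp_rot']
p=RB.T@(s['eef_pos'][:2]-B)*1e3
t=np.radians(180.3)-np.arctan2(R[1,0],R[0,0]);n=np.array([np.cos(t),-np.sin(t)]);print('c.n est',p@n+23.5,'target',np.array([-67,65])@n+32.5, 'deg',np.degrees(t));pic('c2')"
```

```text
t 12.53 tcp bay [-144.   -70.9] z 0.0093 yaw 160.32 tilt [ 0.0007 -0.0009] F [-3.8  1.9  3.2] gap 0.0602
lin units [-0.7   0.06  0.03] turn units 30.0
upright [-0.006  0.009 -0.   ] to theta [-0.006  0.009  0.003]
c.n est -87.58798048482151 target -52.67885758537177 deg 19.982205029606327
```

View pics/c2.png

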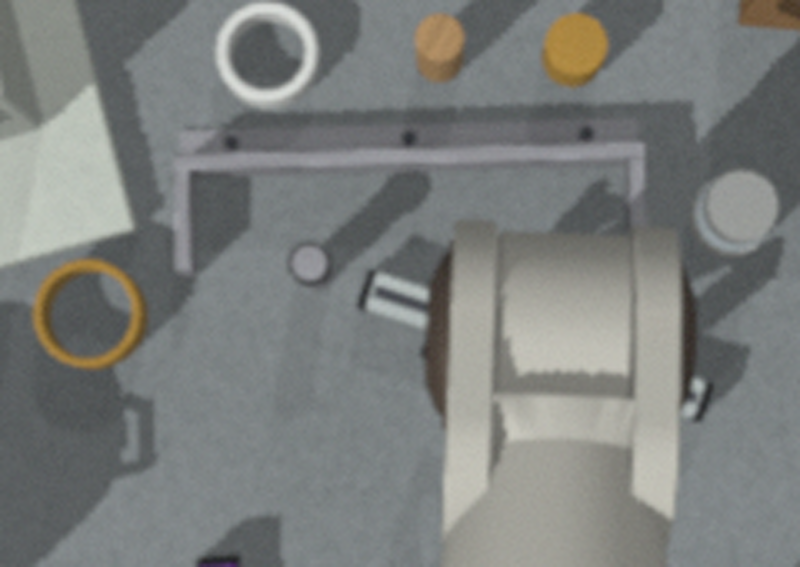

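As planned, the bar is at about 20° with its corners at (371,272), (361,308), (710,382) and (700,419), and its +y end is to the right of the post. I'll push the remaining 35 mm and back off.

Call:
arm_command(
  linear=[
    [-0.2,0,0],
    [-0.2,0,0],
    [-0.2,0,0],
    [-0.1,0,0],
    [0,0,0],
    [0.2,0,0],
    [0.4,0,0],
    [0,0,-0.8],
    [0,0,-0.8],
    [0,0,0],
  ],
  turn=[
    [0,0,0],
    [0,0,0],
    [0,0,0],
    [0,0,0],
    [0,0,0],
    [0,0,0],
    [0,0,0],
    [0,0,0],
    [0,0,0],
    [0,0,0],
  ],
  gripper=[60,60,60,60,60,60,60,0,0,0],
)

```text
time: 13.82
eef_pos: [0.5389, -0.0328, 0.093]
tcp_rot: [[-0.942, 0.336, 0.007], [0.336, 0.942, -0.001], [-0.007, 0.001, -1.0]]
contact_force: [0.5, -0.9, -1.0]
finger_gap: 0.0055
finger_force: 0.0
```

```bash
python3 -c "
from h import *
m,t=bar([(371,272),(361,308),(710,382),(700,419)])
n=np.array([np.cos(t),-np.sin(t)]);u=np.array([np.sin(t),np.cos(t)])
P=np.array([-67,65])
m=m+n*(P@n+32.5-m@n);print('pred center',m,'s',120-(P-m)@u)
q=m-u*(120+14.5+18);print(q);go(*q,.010,20);rot(20)"
```

```text
bar [-120.4  -79.2] theta 19.61 len 235.2
pred center [-88.01114461 -90.79881887] s -33.8131664037727
[-139.19622552 -234.45235169]
t 13.82 tcp bay [-138.7  -72.1] z 0.093 yaw 160.34 tilt [ 0.0067 -0.0012] F [ 0.5 -0.9 -1. ] gap 0.0055
lin units [-1.09 -3.06  1.66] turn units 30.01
upright [0.01  0.064 0.   ] to theta [0.011 0.064 0.007]
```

Call:
arm_command(
  linear=[
    [-0.2,-0.6,0],
    [-0.3,-0.9,0],
    [-0.3,-0.9,0],
    [-0.3,-0.66,0],
    [0,0,0],
  ],
  turn=[
    [0,0.06,0],
    [0,0,0],
    [0,0,0],
    [0,0,0],
    [0,0,0],
  ],
  gripper=[0,0,0,0,0],
)

```text
time: 14.45
eef_pos: [0.537, -0.1972, 0.0881]
tcp_rot: [[-0.941, 0.339, -0.006], [0.339, 0.941, 0.001], [0.007, -0.001, -1.0]]
contact_force: [0.1, 0.6, -0.1]
finger_gap: -0.0001
finger_force: 0.0
```

```bash
python3 -c "
from h import *
go(-139.2,-234.5,.010,20);rot(20);pic('c3')"
```

```text
t 14.45 tcp bay [-141.4 -236.5] z 0.0881 yaw 160.16 tilt [-0.0065  0.0015] F [ 0.1  0.6 -0.1] gap -0.0001
lin units [-0.04  0.05  1.56] turn units 29.98
upright [-0.007 -0.063  0.   ] to theta [-0.007 -0.063 -0.024]
```

View pics/c3.png

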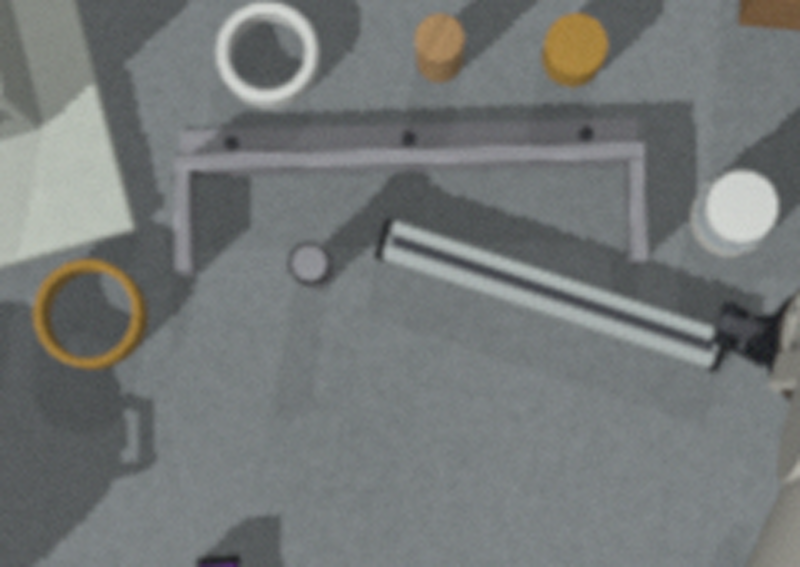

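The bar's corners are at about (391,220), (380,256), (724,333) and (713,369). It is clear of the post and the walls, with the tool hovering off the -y cap.

```bash
python3 -c "
from h import *
m,t=bar([(391,220),(380,256),(724,333),(713,369)])
n=np.array([np.cos(t),-np.sin(t)]);u=np.array([np.sin(t),np.cos(t)])
P=np.array([-67,65])
print('s',120-(P-m)@u,'offset',(m-P)@n)
q=m-u*(120+14.5+18);print(q);go(*q,.010,18);print(np.degrees(t))"
```

```text
bar [-87.1 -91.1] theta 20.33 len 232.3
s -33.37228592722332 offset 35.35225020684321
[-140.13236741 -234.09746527]
t 14.5 tcp bay [-141.3 -235.2] z 0.0882 yaw 160.22 tilt [-0.0065  0.0019] F [ 0.4  0.2 -0.7] gap 0.0
lin units [-0.03  0.03  1.56] turn units 29.65
20.33272629227509
```

Call:
arm_command(
  linear=[
    [-0.03,0,0.6],
    [0,0,0.6],
    [0,0,0.34],
    [0,0.2,0],
    [0,0.2,0],
    [0,0.2,0],
    [0,0.2,0],
    [0,0.2,0],
    [0,0.2,0],
  ],
  turn=[
    [0,-0.05,0.03],
    [0,0,0],
    [0,0,0],
    [0,0,0],
    [0,0,0],
    [0,0,0],
    [0,0,0],
    [0,0,0],
    [0,0,0],
  ],
  gripper=[0,0,0,0,0,0,0,0,0],
)

```text
time: 15.62
eef_pos: [0.5599, -0.1393, 0.0126]
tcp_rot: [[-0.941, 0.34, 0.0], [0.34, 0.941, -0.001], [-0.001, -0.001, -1.0]]
contact_force: [-1.3, -3.4, 4.0]
finger_gap: -0.0001
finger_force: 2.3
```

```bash
python3 -c "
from h import *
go(-102,-131,.010,20.3);rot(20.3);pic('c4')"
```

```text
t 15.62 tcp bay [-118.2 -178.6] z 0.0126 yaw 160.14 tilt [ 0.0003 -0.001 ] F [-1.3 -3.4  4. ] gap -0.0001
lin units [0.02 1.01 0.05] turn units 30.02
upright [-0.008  0.006 -0.   ] to theta [-0.008  0.006  0.023]
```

View pics/c4.png

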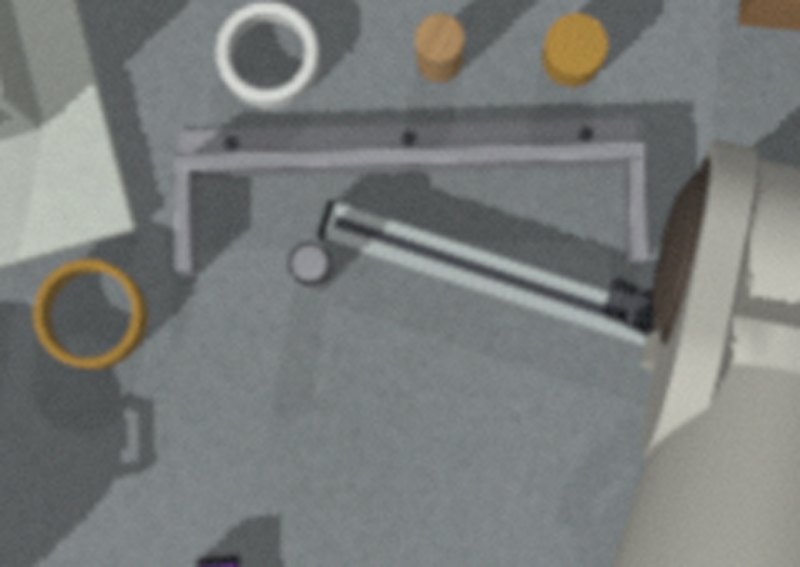

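The +y end, with corners at about (335,202) and (323,238), is entering behind the post with clearance. I'll continue along the axis.

Call:
arm_command(
  linear=[
    [0,0.2,0],
    [0,0.2,0],
    [0,0.2,0],
    [0,0.2,0],
    [0,0.2,0],
    [0,0,0],
    [0,-0.4,0],
    [0,-0.4,0],
    [0.6,0,-0.6],
    [0.6,0,-0.6],
  ],
  turn=[
    [0,0,0],
    [0,0,0],
    [0,0,0],
    [0,0,0],
    [0,0,0],
    [0,0,0],
    [0,0,0],
    [0,0,0],
    [0,0,0],
    [0,0,0],
  ],
  gripper=[0,0,0,0,0,0,0,0,0,0],
)

```text
time: 16.92
eef_pos: [0.5049, -0.1111, 0.0723]
tcp_rot: [[-0.94, 0.341, -0.002], [0.341, 0.94, -0.0], [0.001, -0.001, -1.0]]
contact_force: [0.3, 0.2, 0.6]
finger_gap: -0.0
finger_force: 0.0
```

```bash
python3 -c "
from h import *
go(-102,-131,.010,20.3);rot(20.3);pic('c5')"
```

```text
t 16.93 tcp bay [-173.1 -150.2] z 0.0723 yaw 160.03 tilt [-0.0016 -0.    ] F [0.3 0.2 0.6] gap -0.0
lin units [-1.2   0.85  1.24] turn units 30.01
upright [-0.005 -0.014  0.   ] to theta [-0.005 -0.014  0.005]
```

View pics/c5.png

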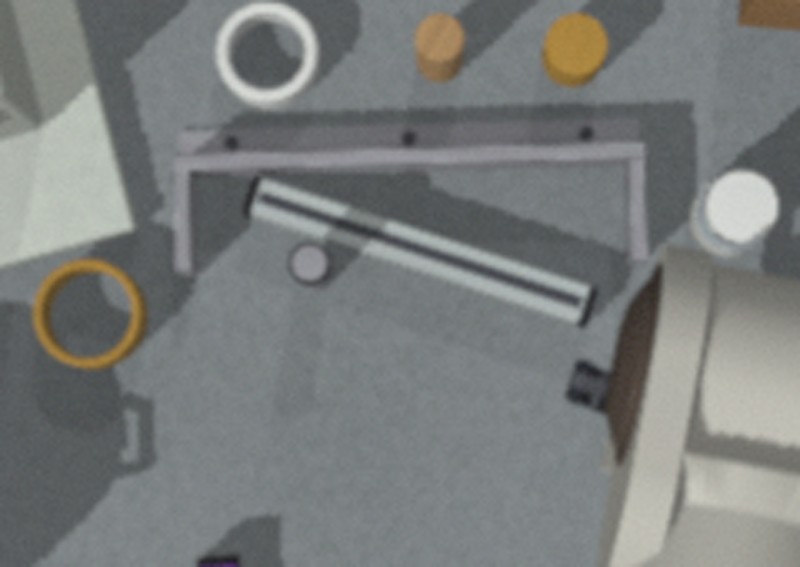

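The bar's corners are at about (259,177), (247,214), (595,288) and (584,326): the +y end is behind the post and just short of the rail. Next I'll swing the -y end in.

```bash
python3 -c "
from h import *
m,t=bar([(259,177),(247,214),(595,288),(584,326)])
n=np.array([np.cos(t),-np.sin(t)]);u=np.array([np.sin(t),np.cos(t)])
P=np.array([-67,65])
print('s',120-(P-m)@u,'offset',(m-P)@n,'+far corner',m+120*u+12.5*n,'-near',m-120*u-12.5*n)
q=m-u*95-n*(12.5+11+15);print(q);go(*q,.010,10);rot(10)"
```

```text
bar [-56.1  -5.4] theta 19.94 len 234.8
s 57.544107708357146 offset 34.243151765243326 +far corner [ -3.43226631 103.14957146] -near [-108.79474012 -113.93048086]
[-124.70827081  -81.56136686]
t 16.98 tcp bay [-174.1 -149.5] z 0.0768 yaw 160.05 tilt [ 0.0017 -0.0006] F [ 5.  -1.   4.9] gap -0.0
lin units [-0.46  1.62  1.34] turn units 28.29
upright [0.    0.017 0.   ] to theta [-1.000e-03  1.700e-02 -1.708e+00]
```

Call:
arm_command(
  linear=[
    [0,0,0],
    [0,0,0],
    [0,0,0],
    [0,0,0],
    [0,0,0],
  ],
  turn=[
    [0,0,-0.9],
    [0,0,-0.9],
    [0,0,-0.9],
    [0,0,-0.62],
    [0,0,0],
  ],
  gripper=[0,0,0,0,0],
)

```text
time: 17.6
eef_pos: [0.5061, -0.1109, 0.0722]
tcp_rot: [[-1.0, 0.001, -0.0], [0.001, 1.0, -0.0], [0.0, -0.0, -1.0]]
contact_force: [-0.3, -0.1, -1.0]
finger_gap: 0.0
finger_force: 0.0
```

```bash
python3 -c "
from h import *
go(-135,-85,.010,0);rot(0)"
```

```text
t 17.6 tcp bay [-171.9 -150. ] z 0.0722 yaw 179.97 tilt [-0.0003 -0.0004] F [-0.3 -0.1 -1. ] gap 0.0
lin units [-0.73  1.3   1.24] turn units 29.94
upright [-0.003 -0.003  0.   ] to theta [-0.003 -0.003 -0.055]
```

Call:
arm_command(
  linear=[
    [0,0.65,0],
    [0,0.65,0],
    [-0.4,0,0.6],
    [-0.2,0,0.6],
    [-0.2,0,0],
    [-0.2,0,0],
    [-0.2,0,0],
    [-0.2,0,0],
    [-0.2,0,0],
    [-0.2,0,0],
  ],
  turn=[
    [0,0,-0.05],
    [0,0,0],
    [0,0,0],
    [0,0,0],
    [0,0,0],
    [0,0,0],
    [0,0,0],
    [0,0,0],
    [0,0,0],
    [0,0,0],
  ],
  gripper=[0,0,0,0,0,0,0,0,0,0],
)

```text
time: 18.85
eef_pos: [0.5969, -0.0443, 0.0123]
tcp_rot: [[-1.0, -0.006, -0.0], [-0.006, 1.0, -0.001], [0.0, -0.001, -1.0]]
contact_force: [-1.6, -0.6, 0.7]
finger_gap: -0.0
finger_force: 0.7
```

Call:
arm_command(
  linear=[
    [-0.2,0,0],
    [-0.2,0,0],
    [0,0,0],
  ],
  turn=[
    [0,0,0],
    [0,0,0],
    [0,0,0],
  ],
  gripper=[0,0,0],
)

```text
time: 19.23
eef_pos: [0.6171, -0.044, 0.012]
tcp_rot: [[-1.0, -0.007, 0.0], [-0.007, 1.0, -0.0], [-0.0, -0.0, -1.0]]
contact_force: [-0.5, -1.1, 0.2]
finger_gap: -0.0002
finger_force: 0.0
```

```bash
python3 -c "
from h import *
go(-38,-85,.010,0);rot(0);pic('c6')"
```

```text
t 19.23 tcp bay [-60.6 -83.7] z 0.012 yaw -179.62 tilt [ 0.0001 -0.0003] F [-0.5 -1.1  0.2] gap -0.0002
lin units [-0.45 -0.03  0.04] turn units -29.99
upright [-0.003  0.001 -0.   ] to theta [-0.003  0.001  0.013]
```

View pics/c6.png

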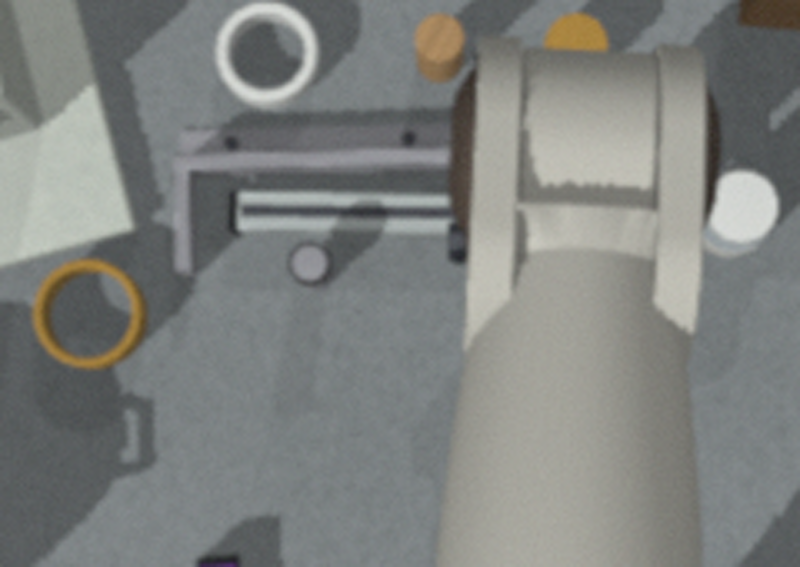

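The bar now lies parallel to the rail behind the post, with its left end at column 236 (y about +115) and its near face about 49 mm from the rail. I'll push it home with two fingertips near its middle.

Call:
arm_command(
  linear=[
    [0.3,0,0],
    [0,0.5,0],
    [0,0.5,0],
    [0,0.48,0.04],
    [-0.2,0,0],
    [-0.2,0,0],
    [-0.15,0,0],
    [-0.1,0,0],
    [0,0,0],
  ],
  turn=[
    [0,0,0.01],
    [0,0,0],
    [0,0,0],
    [0,0,0],
    [0,0,0],
    [0,0,0],
    [0,0,0],
    [0,0,0],
    [0,0,0],
  ],
  gripper=[40,40,40,40,40,40,40,40,40],
)

```text
time: 20.4
eef_pos: [0.6339, 0.0295, 0.0099]
tcp_rot: [[-1.0, -0.005, 0.0], [-0.005, 1.0, -0.0], [-0.0, -0.0, -1.0]]
contact_force: [-0.1, -0.2, -0.0]
finger_gap: 0.0399
finger_force: 0.0
```

```bash
python3 -c "
from h import *
go(-36,-10,.010,0);rot(0)"
```

```text
t 20.4 tcp bay [-43.3 -10.2] z 0.0099 yaw -179.72 tilt [ 0.0001 -0.0005] F [-0.1 -0.2 -0. ] gap 0.0399
lin units [-0.15  0.   -0.  ] turn units -30.0
upright [-0.004  0.001 -0.   ] to theta [-0.004  0.001 -0.004]
```

Call:
arm_command(
  linear=[
    [-0.06,0,0],
    [-0.06,0,0],
    [-0.02,0,0],
    [0,0,0],
  ],
  turn=[
    [0,0,0],
    [0,0,0],
    [0,0,0],
    [0,0,0],
  ],
  gripper=[40,40,40,40],
)

```text
time: 20.9
eef_pos: [0.6403, 0.03, 0.01]
tcp_rot: [[-1.0, -0.005, -0.001], [-0.005, 1.0, -0.001], [0.001, -0.001, -1.0]]
contact_force: [-1.9, -0.3, -0.3]
finger_gap: 0.04
finger_force: 1.1
```

Call:
arm_command(
  linear=[
    [-0.02,0,0],
    [0,0,0],
  ],
  turn=[
    [0,0,0],
    [0,0,0],
  ],
  gripper=[40,40],
)

```text
time: 21.15
eef_pos: [0.6403, 0.03, 0.0099]
tcp_rot: [[-1.0, -0.005, -0.002], [-0.005, 1.0, -0.001], [0.002, -0.001, -1.0]]
contact_force: [-7.0, -0.1, 2.9]
finger_gap: 0.0401
finger_force: 3.8
```

Call:
arm_command(
  linear=[
    [-0.02,0,0],
    [0,0,0],
  ],
  turn=[
    [0,0,0],
    [0,0,0],
  ],
  gripper=[40,40],
)

```text
time: 21.4
eef_pos: [0.6403, 0.0299, 0.01]
tcp_rot: [[-1.0, -0.005, -0.004], [-0.005, 1.0, -0.001], [0.004, -0.001, -1.0]]
contact_force: [-12.2, 0.0, 5.5]
finger_gap: 0.0401
finger_force: 6.5
```

Call:
arm_command(
  linear=[
    [0.1,0,0],
    [0.4,0,0],
    [0.4,-0.2,0],
    [0,0,-0.8],
    [0.4,0,-0.8],
    [0.9,-0.8,-0.6],
    [0.9,-0.8,0],
    [0.9,-0.8,0],
    [0.6,-0.8,0],
    [0,0,0],
  ],
  turn=[
    [0,0,0],
    [0,0,0],
    [0,0,0],
    [0,0,0],
    [0,0,0],
    [0,0,0],
    [0,0,0],
    [0,0,0],
    [0,0,0],
    [0,0,0],
  ],
  gripper=[40,40,40,40,40,40,40,40,40,40],
)

```text
time: 22.65
eef_pos: [0.4154, -0.1404, 0.1188]
tcp_rot: [[-1.0, -0.001, 0.002], [-0.001, 1.0, -0.002], [-0.002, -0.002, -1.0]]
contact_force: [-0.1, -0.0, -0.8]
finger_gap: 0.0399
finger_force: 0.0
```

```bash
python3 -c "
from h import *
go(-36,-10,.010,0);pic('c7')"
```

```text
t 22.65 tcp bay [-262.7 -179. ] z 0.1188 yaw -179.92 tilt [ 0.002  -0.0016] F [-0.1 -0.  -0.8] gap 0.0399
lin units [-4.52  3.4   2.18] turn units -30.04
```

View pics/c7.png

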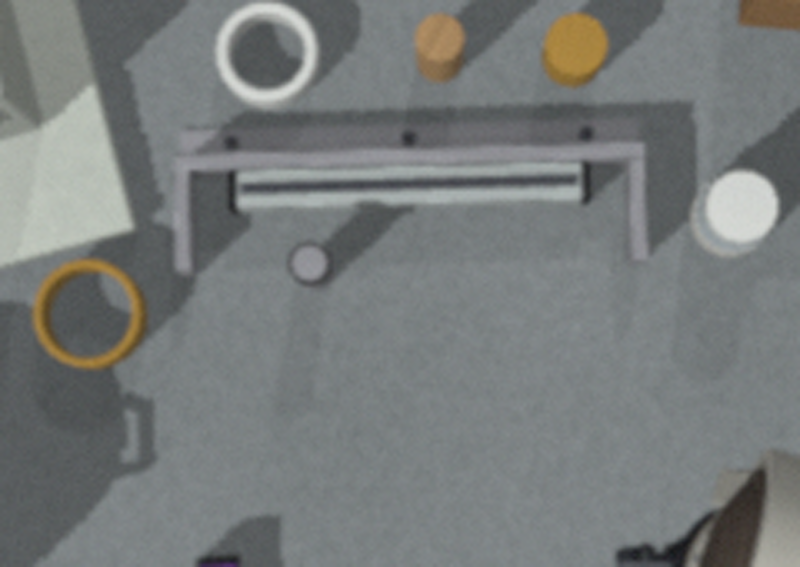

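The bar lies flush along the rail: its near edge runs from (235,211) to (588,201), parallel to the rail, and it sits between the two walls. The bystanders have not moved, so I'm handing in.

```bash
python3 -c "
from h import *
n=px2w(crop([(236,211),(588,201)]),.03)[:,:2];print((n-B)@RB*1e3)
print(arm.hand_in())"
```

```text
[[ -26.09543318  116.4877933 ]
 [ -25.77450588 -116.88563987]]
the job is handed in; nothing more can be done
None
```

The aluminium bar lies flush along the back rail and near the middle between the side walls, with its near face 25–26 mm from the rail. It was pushed flat all the way, the bystanders near the bay did not move, and I handed the job in at about 23 s.

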